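# Eject a slide carrier and trap it on the ramp

### The job

The blue slide carrier in the two-bay slide reader has been read: press the green eject key of its bay with one fingertip and, as the carrier pops out, stop it with the other finger before it slides away down the loading ramp. The program finishes while holding: that finger still rests against the carrier and keeps it on its track, popped well clear of its latch, not falling off the ramp. Do not pinch or lift the carrier, and leave the orange carrier, its key and everything on the bench alone.

Things in the scene. Friction and masses are not known exactly. Their poses are not given: they have to be found in the camera images.
- reader: White bench-top slide reader, 216 mm wide, with two open loading tracks on its sloped front. Origin on the bench below the deck's origin; +x towards its back, +z up. Its back housing (from 105 mm behind the origin) is 95 mm high.
- deck: The reader's sloped loading deck, falling 10 degrees to its front. +x up the slope into the reader, +y to the left bay, +z square out of the deck. Origin: on the plane of the track floors, level with the docked carriers' front ends, midway across the reader. Track centre lines at y = +80 mm (left bay), y = -28 mm (right). From x = +50 mm a grey hood covers the tracks, its top 29 mm above them.
- track_left_end (a point): Lower, open end of the left track, on its floor and centre line, 94 mm down the slope from the deck's origin and 26 mm above the bench. A track floor is slippery steel, 38 mm wide between rails 6 mm high; a released carrier slides down it and falls off this end.
- track_right_end (a point): The same for the right track.
- blue_carrier: Blue slide carrier, a flat block 84 (x) by 36 (y) by 20 mm high, about 160 g, docked in either bay. Origin: centre of its underside; axes as the deck's, front end to -x; docked at deck x = +42 mm. When its key goes down a spring ram (3 N, falling to 1.2 N over 30 mm) shoots it down the slope in a fraction of a second. It is well clear of its latch when 15 mm out; over 60 mm out it is as good as lost.
- blue_front (a point): Middle of the blue carrier's front end face (the lower end, 36 x 20 mm), 10 mm above the track floor.
- blue_lug (a point): Outer upper end of the latch lug on the blue carrier's -y side: a bar 8 mm long that sticks out to 32 mm from the carrier's centre line, 14 to 22 mm behind its front end, 11 to 18 mm above the track floor. It moves out with the carrier: a finger in its way beside the track would stop it too early.
- orange_carrier: Orange slide carrier, the same in shape, docked in the other bay. Leave it where it is.
- key_left_top (a point): Centre of the top of the left bay's green eject key, 30 (deck x) by 36 mm (deck y). It stands to the right (-y) of its track: centre 54 mm from the centre line, 5 mm up the slope from the docked carrier's front end. Its top is 11 mm above the track floors, 3 mm when fully pressed. A steel latch pawl on its track side holds the carrier's lug.
- key_right_top (a point): The same for the right bay's green eject key.
- key_left (a joint): Travel of the left bay's key, m: 0 up, 0.008 fully down, square to the deck. Spring 2 N at first, 4 N fully down, up to 1 N more while the latch lets go, which is at about 0.0055. It springs back when let go.
- key_right (a joint): The same for the right bay's key.
- tip_rack: Pale blue pipette tip rack 122 x 84 x 56 mm high on the bench to the left of the reader; origin at the centre of its underside.
- tube_rack: White rack 100 x 50 mm with small capped tubes, 45 mm high, on the bench to the right of the reader; origin at the centre of its underside.
- reagent_bottle: Amber reagent bottle, 54 mm in diameter, 100 mm high, on the bench to the right of the reader; origin at the centre of its underside.
There are look-alikes about, which are no part of the job. Leave any brown or turquoise look-alike of the blue_carrier alone.

How it is judged:
By the outcome, as a careful person would: the job done as asked, in the order asked, and still so for the second after the job is handed in, while the arm keeps its last pose, push and grip.
It also fails if it takes over 30 s, if anything falls off the work surface, if the arm or the gripper's body presses on something with over 40 N, if the wrist force passes 120 N, or if a joint passes its speed limit or range.

### The arm

A 6-joint arm with a two-finger parallel gripper is mounted at the origin on the work surface. World frame = base frame: x ahead of the robot, y to its left, z up, the work surface at z = 0. Lengths are in m, angles in rad, forces in N, time in s.
With the tool pointing down it reaches from about 0.35 to 0.85 m from the base axis. Payload 8.1 kg.
Tool frame: the origin (TCP) lies midway between the tips of the shut fingers; the grasp point (between the pads) lies 19 mm behind it (robot.tcp_to_grasp is the distance from the TCP to the grasp point, in m); z points along the fingers, y is the direction in which the jaws open and shut (so a half turn about z gives the same grasp; the last joint's range is limited). The gripper opens to 93 mm and grips with 3 to 60 N. Pads are 15 mm wide; open, the fingers measure 128 mm over their backs; the gripper's body (75 mm by 188 mm) begins 65 mm behind the grasp point.
Start: joints at [-1.201, 0.13, 1.488, -0, 1.523, -0.085], TCP at [0.264, -0.539, 0.219] pointing down, gripper open.
Joint ranges: [-2.96, 2.96], [-0.89, 2.26], [0.02, 2.5], [-1.34, 4.48], [0, 2.73], [-2.66, 2.66]. Speed limits (rad/s): [2.39, 2.39, 2.79, 3.14, 3.14, 3.14].

### API

Orientations are given as a rotation vector (axis times angle).
In Python, from plant import robot gives the robot as it stands.
- The arm moves only by the tool send_rows, never from a script. Its argument "series" is a list of rows, each an object of numbers: "wx", "wy", "wz": the turn, a rotation vector about the world's x, y, z in rad; "dx", "dy", "dz": the shift along the world's x, y, z in cm; "fingers": the closure in counts, from 0 (fully open) to 255 (shut). In form: [{"wx": .., "wy": .., "wz": .., "dx": .., "dy": .., "dz": .., "fingers": ..}, ...]. A call has 1 to 20 rows; each row shifts and turns the pose as measured when the row begins; what a row does not reach is not made up. A row lasts 1/12 s, in which the tool goes at most 41.7 mm and 7.16 degrees, less where a joint would pass 70% of its speed; a pose out of reach is approached as far as the arm can. A call is refused whole if a number of a shift passes 4.17 or a number of a turn 0.125, either way. A call with a gripper value outside its range is refused whole. The fingers move at their own pace and stop on an object; "newtons" is the grip in N (left out, the last holds). Time passes only in rows, so rows that do not move let the fingers close. It gives the time, the measured TCP pose, the force and the opening at its end, in the units of the state.
- robot.read_state(): the state, without advancing time (a new reading comes with each control period).
- robot.read_camera(name): name is "scene" or "top" or "wrist"; returns the picture (480x640x3 uint8, red, green, blue); there is no depth.
- robot.camera_info(name): a dict with "intrinsics" (3x3 intrinsics, pixels), "k1" (the pictures are not rectified: a ray, as slopes to the right and down, at radius r is drawn at 1 + k1 r^2 times it, then the intrinsics apply), "extrinsics" (4x4, takes a point from world to camera coordinates); the wrist camera has in their place "tool_from_camera" (4x4, takes a point from camera to tool coordinates, whose origin is the TCP and whose axes are the flange's). Camera axes: x right, y up, looking along -z (the intrinsics and any distortion apply to the point x, -y, -z); pixel columns grow to the right and rows downward; lengths in m; the calibration is good to about 2 mm. A picture is of the moment at which its call begins: read the wrist's pose just before it. camera_info takes no time and is no camera call.
- robot.close_job(): hands the job in, once; it reports no verdict.
The state is a dict: "t": time; "q": joint angles; "dq": joint speeds; "joint_torque": joint torques, N m; "tool_pos": TCP position; "orientation": TCP orientation; "force": force on the tool from outside, world axes, zero at the start; "wrist_torque": the same for the moment, N m; "opening": finger opening in m.
Only numpy, scipy, OpenCV 4.12 (cv2) and the standard library are available. Lean on these libraries where they do the work, as an engineer would, in place of code of your own. Each camera call takes 0.05 s, during which the arm holds its last target.

## Working session

There is one attempt and no reset: what is moved stays moved. The work goes in short steps, Python scripts to look and compute and a tool call to move; the robot and the scene stay as the last step left them, time stands still between calls to the robot, and variables do not carry over. Pictures are saved under pics/ and viewed, and the job is handed in when it is done.

Besides the shell and the picture viewer there is one more tool, called in YAML: its name, and indented under it one key for each argument. send_rows: Moves the arm, as the interface text tells. Its arguments: {"type":"object","properties":{"series":{"type":"array","items":{"type":"object","properties":{"wx":{"type":"number"},"wy":{"type":"number"},"wz":{"type":"number"},"dx":{"type":"number"},"dy":{"type":"number"},"dz":{"type":"number"},"fingers":{"type":"number"}}}},"newtons":{"type":"number"}},"required":["series"]}

```bash
mkdir -p pics; ls
python3 - <<'E'
from plant import robot
import cv2, numpy as np
np.set_printoptions(precision=4,suppress=True)
for n in ["scene","top","wrist"]:
    im=robot.read_camera(n); cv2.imwrite(f"pics/{n}0.png",im[:,:,::-1]); print(n,robot.camera_info(n))
print(robot.read_state())
E
```

```text
pics
scene {'intrinsics': array([[448.6653,   0.    , 321.3003],
       [  0.    , 448.6653, 248.7813],
       [  0.    ,   0.    ,   1.    ]]), 'k1': -0.10837462326165297, 'extrinsics': array([[-0.8318,  0.5548,  0.0157,  0.4371],
       [-0.4358, -0.6704,  0.6006,  0.2613],
       [ 0.3437,  0.4927,  0.7994, -1.0545],
       [ 0.    ,  0.    ,  0.    ,  1.    ]])}
top {'intrinsics': array([[580.2982,   0.    , 318.1945],
       [  0.    , 580.2982, 240.6253],
       [  0.    ,   0.    ,   1.    ]]), 'k1': -0.12945786300529588, 'extrinsics': array([[-0.0179, -0.9998, -0.0086,  0.0869],
       [ 0.9948, -0.0187,  0.1005, -0.5705],
       [-0.1007, -0.0067,  0.9949, -1.1021],
       [ 0.    ,  0.    ,  0.    ,  1.    ]])}
wrist {'intrinsics': array([[383.0001,   0.    , 320.5903],
       [  0.    , 383.0001, 236.8997],
       [  0.    ,   0.    ,   1.    ]]), 'k1': -0.04383127265809812, 'tool_from_camera': array([[-0.0003,  0.9689,  0.2473,  0.0681],
       [ 1.    , -0.    ,  0.0013, -0.0008],
       [ 0.0013,  0.2473, -0.9689, -0.1652],
       [ 0.    ,  0.    ,  0.    ,  1.    ]])}
{'t': 0.15, 'q': array([-1.2014,  0.131 ,  1.489 ,  0.    ,  1.523 , -0.0854]), 'dq': array([ 0.0004, -0.0025, -0.0048,  0.0002, -0.0006, -0.0004]), 'joint_torque': array([  0.0018, -56.0479, -49.2334,   0.0769,   0.0306,  -0.0001]), 'tool_pos': array([ 0.2634, -0.5386,  0.2178]), 'orientation': array([-3.0593, -0.708 ,  0.0003]), 'force': array([-0.3808,  0.0448,  0.4272]), 'wrist_torque': array([-0.0127,  0.0046, -0.003 ]), 'opening': 0.09297350057065384}
```

View pics/top0.png

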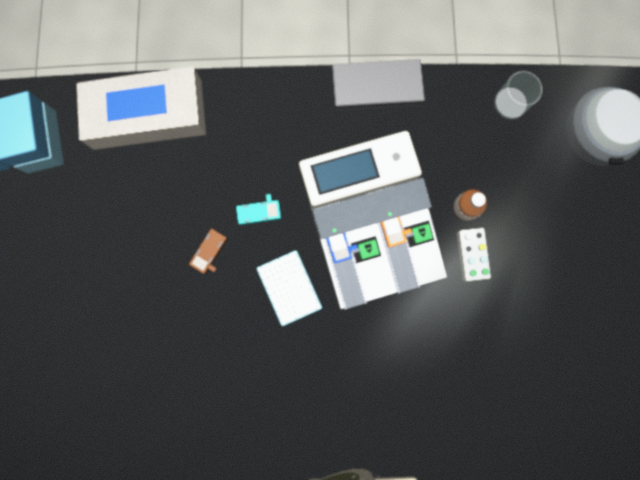

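View pics/scene0.png

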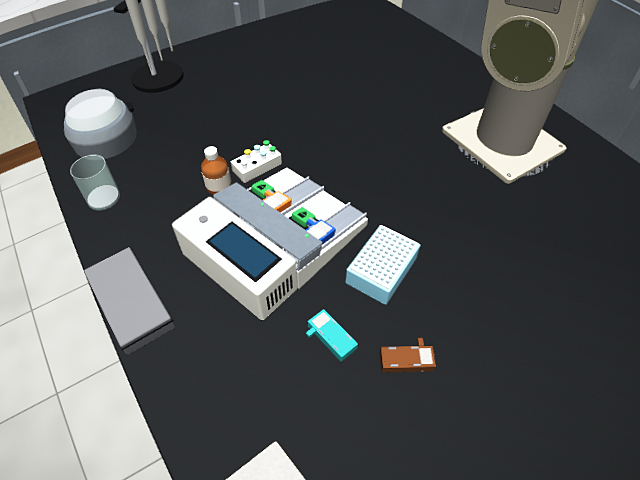

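View pics/wrist0.png

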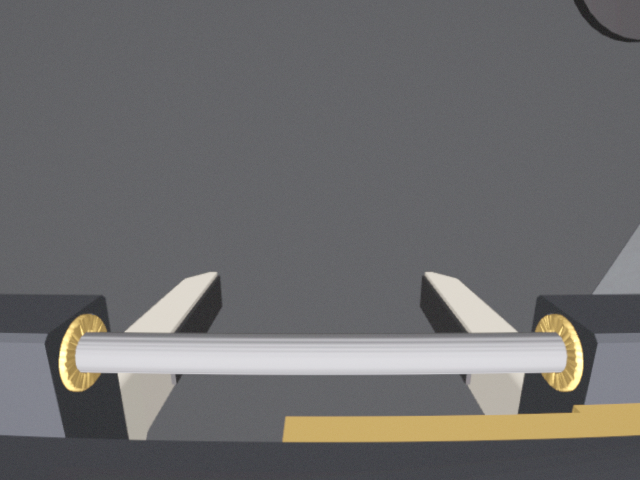

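Run:
```python
import cv2
t=cv2.imread("pics/top0.png")[120:320,290:490]; cv2.imwrite("pics/topc.png",cv2.resize(t,(800,600)[:1]*1+(600,) if 0 else (600,600),interpolation=cv2.INTER_CUBIC))
s=cv2.imread("pics/scene0.png")[150:320,170:390]; cv2.imwrite("pics/scenec.png",cv2.resize(s,None,fx=3.5,fy=3.5,interpolation=cv2.INTER_CUBIC))
```

```text
(no output)
```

View pics/topc.png

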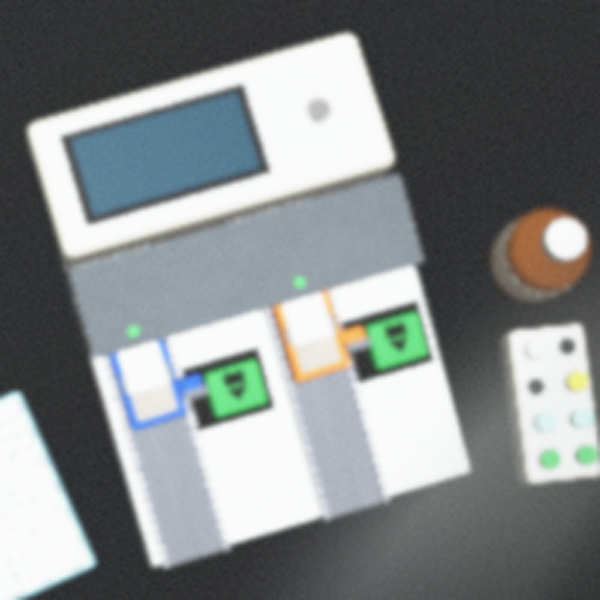

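View pics/scenec.png

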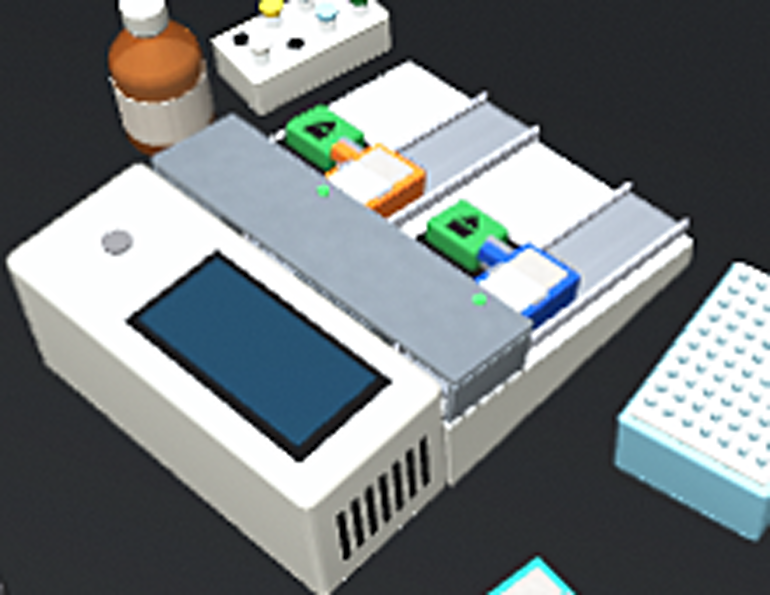

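```bash
cat > h.py <<'E'
import numpy as np, cv2
from scipy.optimize import least_squares
from scipy.spatial.transform import Rotation as R
np.set_printoptions(precision=4,suppress=True)
from plant import robot
Z0=0.026+0.094*np.sin(np.radians(10))
def deckR(yaw): return (R.from_euler('z',yaw)*R.from_euler('y',-np.radians(10))).as_matrix()
def d2w(p,P): return deckR(p[2])@np.asarray(P,float)/1 + np.array([p[0],p[1],Z0])
def proj(info,Pw,E=None):
    E=info['extrinsics'] if E is None else E
    c=E[:3,:3]@Pw+E[:3,3]; s=np.array([c[0],-c[1]])/-c[2]
    s=s*(1+info['k1']*s@s); K=info['intrinsics']; return np.array([K[0,0]*s[0]+K[0,2],K[1,1]*s[1]+K[1,2]])
def wristE(st,info):
    T=np.eye(4); T[:3,:3]=R.from_rotvec(st['orientation']).as_matrix(); T[:3,3]=st['tool_pos']
    return np.linalg.inv(T@info['tool_from_camera'])
E
cat > fit.py <<'E'
from h import *
top=[((0,98,20),(137,428)),((0,62,20),(184,413)),((0,-10,20),(299,381)),((0,-46,20),(347,366)),((-10,8,11),(272,405)),((20,8,11),(258,354)),((-10,44,11),(213,424)),((-10,-100,11),(431,357)),((20,-100,11),(418,306)),((-94,61,0),(227,549)),((-94,99,0),(165,567)),((-94,-47,0),(386,499)),((-94,-9,0),(327,518))]
sc=[((0,98,20),(577,280)),((0,62,20),(520,246)),((0,-10,20),(423,178)),((0,-46,20),(377,146)),((-10,8,11),(458,202)),((-10,44,11),(508,236)),((20,8,11),(429,233)),((-94,61,6),(628,187)),((-94,99,6),(687,222))]
it,isc=robot.camera_info('top'),robot.camera_info('scene')
obs=[(it,np.array(a)/1000,np.array(b)/3-.33+[290,120]) for a,b in top]; obs2=[(isc,np.array(a)/1000,np.array(b)/3.5-.36+[170,150]) for a,b in sc]
for o in (obs,obs2,obs+obs2):
    f=lambda p:np.concatenate([proj(i,d2w(p,a))-b for i,a,b in o])
    s=least_squares(f,[0.6,-0.1,0.25],loss='soft_l1',x_scale=[.01,.01,.01]); print(s.x,np.degrees(s.x[2])); print(f(s.x).reshape(-1,2).T)
E
python3 fit.py
```

```text
[ 0.5554 -0.0453  0.2718] 15.573025340542317
[[-1.8676  0.7351 -1.2205  0.8577 -0.5416 -0.1906  1.0967  0.066   0.2309
  -0.6705  1.2222 -0.6688  0.4235]
 [ 0.6733  0.2135 -0.0139 -0.4392 -0.6736  1.2834 -1.6016 -0.7986  1.2061
   0.0129 -0.3301  0.5858 -0.0866]]
[ 0.5611 -0.0425  0.2728] 15.627672736095322
[[ 0.5271  1.4801  0.0822 -0.579   0.2902  0.3992 -2.2673  0.1144 -1.3165]
 [ 0.6595  0.1749  0.2665  0.2534 -0.5206 -0.6843 -2.3605  0.5588  0.2278]]
[ 0.5571 -0.045   0.2639] 15.12187475668904
[[-2.2214  0.421  -1.4529  0.6673 -0.825  -0.358   0.7725 -0.091   0.1882
  -1.3222  0.5279 -1.1942 -0.1471  1.2542  2.3512  1.2371  0.7151  1.3783
   1.3489 -1.226   1.1579 -0.3985]
 [-0.6387 -0.9525 -0.8886 -1.1689 -1.6035  0.3191 -2.676  -1.2982  0.6726
  -1.0215 -1.5152 -0.0221 -0.8441 -0.8833 -1.4132 -1.3984 -1.4441 -2.1292
  -2.2533 -4.0965 -0.6652 -0.9428]]
```

```bash
python3 - <<'E'
from h import *
i=robot.camera_info('wrist'); E=np.linalg.inv(i['tool_from_camera'])
for z in (0,-.01,-.019,-.04):
  for y in (.0465,.055,.064):
    print(z,y,[proj(i,np.array([x,y,z]),E).round(0) for x in(.0075,-.0075)])
E
python3 - <<'E'
import cv2
s=cv2.imread("pics/wrist0.png")[230:450,60:330]; cv2.imwrite("pics/wc.png",cv2.resize(s,None,fx=2.7,fy=2.7))
E
```

```text
0 0.0465 [array([424., 276.]), array([422., 306.])]
0 0.055 [array([443., 276.]), array([440., 306.])]
0 0.064 [array([462., 276.]), array([459., 306.])]
-0.01 0.0465 [array([430., 284.]), array([428., 315.])]
-0.01 0.055 [array([450., 284.]), array([447., 315.])]
-0.01 0.064 [array([470., 284.]), array([467., 315.])]
-0.019 0.0465 [array([436., 292.]), array([433., 325.])]
-0.019 0.055 [array([457., 292.]), array([453., 325.])]
-0.019 0.064 [array([478., 292.]), array([474., 325.])]
-0.04 0.0465 [array([453., 314.]), array([449., 351.])]
-0.04 0.055 [array([476., 314.]), array([472., 351.])]
-0.04 0.064 [array([501., 314.]), array([496., 351.])]
```

View pics/wc.png

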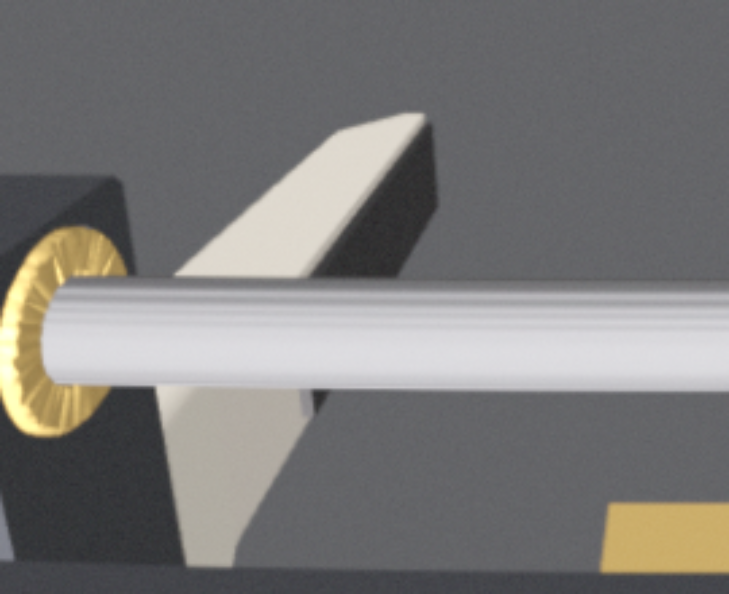

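```bash
cat > goal.py <<'E'
from h import *
import sys, json
try: p=np.array(json.load(open('pose.json')))
except Exception: p=np.array([0.5575,-0.0445,np.radians(15.4)])
A=np.array([1,34.])/1e3; B=np.array([-32,76.])/1e3
def goal(h,p=p):
    Rd=deckR(p[2]); m=(A+B)/2; u=(A-B)/np.linalg.norm(A-B)
    y=Rd@np.array([u[0],u[1],0]); z=-Rd[:,2]; x=np.cross(y,z)
    return d2w(p,[m[0],m[1],h]), R.from_matrix(np.c_[x,y,z])
def delta(h):
    s=robot.read_state(); P,Q=goal(h); d=(P-s['tool_pos'])*100
    w=(Q*R.from_rotvec(s['orientation']).inv()).as_rotvec()
    print('t',s['t'],'pos',s['tool_pos'],'F',s['force'],'open',s['opening'],'q',s['q']); print('shift cm',d,'turn',w)
    # deck coordinates of TCP
    print('tcp deck mm',deckR(p[2]).T@(s['tool_pos']-np.array([p[0],p[1],Z0]))*1e3)
if __name__=='__main__': delta(float(sys.argv[1])/1e3); print('opening',np.linalg.norm(A-B))
E
python3 goal.py 80
```

```text
t 0.15 pos [ 0.2634 -0.5386  0.2178] F [-0.3808  0.0448  0.4272] open 0.09297350057065384 q [-1.2014  0.131   1.489   0.      1.523  -0.0854]
shift cm [25.1345 53.9374 -9.9404] turn [ 0.0039 -0.177   0.4786]
tcp deck mm [-377.9361 -398.2614  244.8446]
opening 0.053413481444294565
```

send_rows:
  series:
    - {"dx":1.57,"dy":3.37,"dz":0,"wy":-0.011,"wz":0.03,"fingers":109}
    - {"dx":1.57,"dy":3.37,"dz":0,"wy":-0.011,"wz":0.03,"fingers":109}
    - {"dx":1.57,"dy":3.37,"dz":0,"wy":-0.011,"wz":0.03,"fingers":109}
    - {"dx":1.57,"dy":3.37,"dz":0,"wy":-0.011,"wz":0.03,"fingers":109}
    - {"dx":1.57,"dy":3.37,"dz":0,"wy":-0.011,"wz":0.03,"fingers":109}
    - {"dx":1.57,"dy":3.37,"dz":0,"wy":-0.011,"wz":0.03,"fingers":109}
    - {"dx":1.57,"dy":3.37,"dz":0,"wy":-0.011,"wz":0.03,"fingers":109}
    - {"dx":1.57,"dy":3.37,"dz":0,"wy":-0.011,"wz":0.03,"fingers":109}
    - {"dx":1.57,"dy":3.37,"dz":0,"wy":-0.011,"wz":0.03,"fingers":109}
    - {"dx":1.57,"dy":3.37,"dz":0,"wy":-0.011,"wz":0.03,"fingers":109}
    - {"dx":1.57,"dy":3.37,"dz":0,"wy":-0.011,"wz":0.03,"fingers":109}
    - {"dx":1.57,"dy":3.37,"dz":0,"wy":-0.011,"wz":0.03,"fingers":109}
    - {"dx":1.57,"dy":3.37,"dz":0,"wy":-0.011,"wz":0.03,"fingers":109}
    - {"dx":1.57,"dy":3.37,"dz":0,"wy":-0.011,"wz":0.03,"fingers":109}
    - {"dx":1.57,"dy":3.37,"dz":0,"wy":-0.011,"wz":0.03,"fingers":109}
    - {"dx":1.57,"dy":3.37,"dz":0,"wy":-0.011,"wz":0.03,"fingers":109}

```text
schema error: expected keys wx, wy, wz, dx, dy, dz, fingers
```

```bash
python3 goal.py 80
```

```text
t 0.15 pos [ 0.2634 -0.5386  0.2178] F [-0.3808  0.0448  0.4272] open 0.09297350057065384 q [-1.2014  0.131   1.489   0.      1.523  -0.0854]
shift cm [25.1345 53.9374 -9.9404] turn [ 0.0039 -0.177   0.4786]
tcp deck mm [-377.9361 -398.2614  244.8446]
opening 0.053413481444294565
```

send_rows:
  series:
    - {"dx":1.57,"dy":3.37,"dz":0,"wx":0,"wy":-0.011,"wz":0.03,"fingers":109}
    - {"dx":1.57,"dy":3.37,"dz":0,"wx":0,"wy":-0.011,"wz":0.03,"fingers":109}
    - {"dx":1.57,"dy":3.37,"dz":0,"wx":0,"wy":-0.011,"wz":0.03,"fingers":109}
    - {"dx":1.57,"dy":3.37,"dz":0,"wx":0,"wy":-0.011,"wz":0.03,"fingers":109}
    - {"dx":1.57,"dy":3.37,"dz":0,"wx":0,"wy":-0.011,"wz":0.03,"fingers":109}
    - {"dx":1.57,"dy":3.37,"dz":0,"wx":0,"wy":-0.011,"wz":0.03,"fingers":109}
    - {"dx":1.57,"dy":3.37,"dz":0,"wx":0,"wy":-0.011,"wz":0.03,"fingers":109}
    - {"dx":1.57,"dy":3.37,"dz":0,"wx":0,"wy":-0.011,"wz":0.03,"fingers":109}
    - {"dx":1.57,"dy":3.37,"dz":0,"wx":0,"wy":-0.011,"wz":0.03,"fingers":109}
    - {"dx":1.57,"dy":3.37,"dz":0,"wx":0,"wy":-0.011,"wz":0.03,"fingers":109}
    - {"dx":1.57,"dy":3.37,"dz":0,"wx":0,"wy":-0.011,"wz":0.03,"fingers":109}
    - {"dx":1.57,"dy":3.37,"dz":0,"wx":0,"wy":-0.011,"wz":0.03,"fingers":109}
    - {"dx":1.57,"dy":3.37,"dz":0,"wx":0,"wy":-0.011,"wz":0.03,"fingers":109}
    - {"dx":1.57,"dy":3.37,"dz":0,"wx":0,"wy":-0.011,"wz":0.03,"fingers":109}
    - {"dx":1.57,"dy":3.37,"dz":0,"wx":0,"wy":-0.011,"wz":0.03,"fingers":109}
    - {"dx":1.57,"dy":3.37,"dz":0,"wx":0,"wy":-0.011,"wz":0.03,"fingers":109}

```text
t: 1.48
tool_pos: [0.5146, 0.0231, 0.211]
orientation: [2.757, 1.412, 0.27]
force: [-0.1, -0.5, -0.1]
opening: 0.0529
```

```bash
python3 goal.py 80
```

```text
t 1.4833 pos [0.5146 0.0231 0.211 ] F [-0.1073 -0.5262 -0.1273] open 0.05294262603251244 q [-0.1044 -0.2784  1.9013  0.069   1.3555  0.5105]
shift cm [ 0.0225 -2.2365 -9.2625] turn [-0.002   0.0018 -0.012 ]
tcp deck mm [  6.2191  76.622  170.224 ]
opening 0.053413481444294565
```

send_rows:
  series:
    - {"dx":0,"dy":-1.1,"dz":-3,"wx":0,"wy":0,"wz":-0.006,"fingers":109}
    - {"dx":0,"dy":-1.1,"dz":-3,"wx":0,"wy":0,"wz":-0.006,"fingers":109}
    - {"dx":0,"dy":0,"dz":-3,"wx":0,"wy":0,"wz":0,"fingers":109}
    - {"dx":0,"dy":0,"dz":0,"wx":0,"wy":0,"wz":0,"fingers":109}

```text
t: 1.82
tool_pos: [0.5174, 0.0127, 0.1209]
orientation: [2.75, 1.42, 0.282]
force: [-0.8, -0.1, -0.4]
opening: 0.0531
```

```bash
python3 goal.py 40
python3 - <<'E'
from h import *
s=robot.read_state(); np.save('s1.npy',s,allow_pickle=True)
im=robot.read_camera('wrist'); cv2.imwrite('pics/w1.png',im[:,:,::-1])
E
```

```text
t 1.8167 pos [0.5174 0.0127 0.1209] F [-0.8289 -0.1113 -0.4034] open 0.053117650312610176 q [-0.1302 -0.2074  2.0106  0.0823  1.1712  0.4615]
shift cm [ 0.4036 -1.0054 -4.1829] turn [-0.0041  0.0092 -0.0187]
tcp deck mm [-9.4391 65.7649 81.4052]
opening 0.053413481444294565
```

View pics/w1.png

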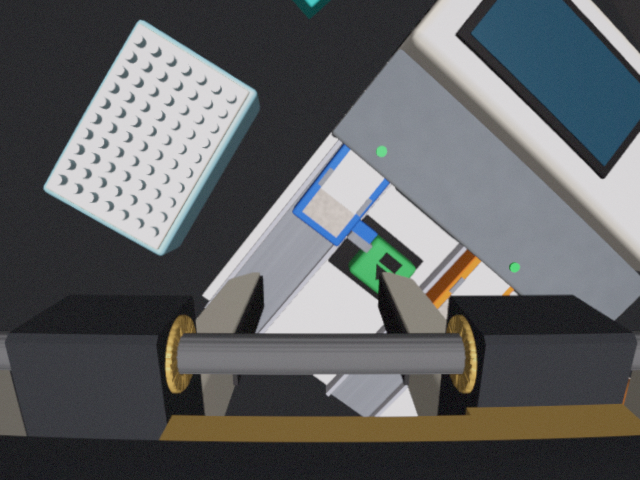

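Run:
```python
import cv2
s=cv2.imread("pics/w1.png")[125:305,260:460]; cv2.imwrite("pics/w1c.png",cv2.resize(s,None,fx=3.3,fy=3.3,interpolation=cv2.INTER_CUBIC))
```

```text
(no output)
```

View pics/w1c.png

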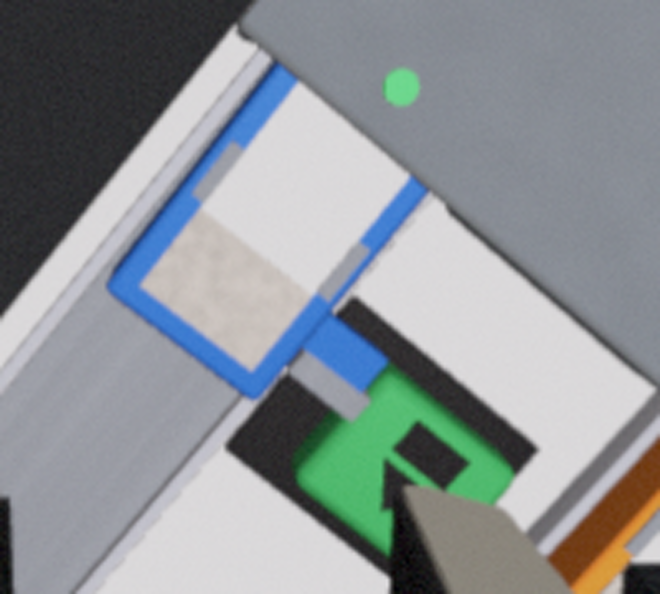

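```bash
cat > fitw.py <<'E'
from h import *
import json
s=np.load('s1.npy',allow_pickle=True).item(); i=robot.camera_info('wrist'); E=wristE(s,i)
w=[((0,98,20),(110,285)),((0,62,20),(253,397)),((22,48,18),(387,361)),((14,62,18),(303,346)),((-10,44,11),(297,472)),((20,8,11),(513,478))]
o=[(np.array(a)/1e3,np.array(b)/3.3-.35+[260,125]) for a,b in w]
f=lambda p:np.concatenate([proj(i,d2w(p,a)+[0,0,p[3] if len(p)>3 else 0],E)-b for a,b in o])
for x0 in ([.557,-.044,.27],[.557,-.044,.27,0]):
    r=least_squares(f,x0,x_scale=[.01]*len(x0),loss='soft_l1'); print(r.x,np.degrees(r.x[2])); print(f(r.x).reshape(-1,2).T)
    if len(x0)==3: json.dump(list(r.x),open('pose.json','w'))
E
python3 fitw.py
```

```text
[ 0.5582 -0.0444  0.2743] 15.71424708203871
[[-2.1143  0.7883  0.2734 -0.0198 -1.5603  4.8005]
 [-0.703   1.598  -1.4636 -0.9606  3.571   0.474 ]]
[ 0.5583 -0.0469  0.259  -0.0127] 14.84107182161925
[[ 1.1264  1.0293 -1.3853 -0.2727 -2.2644  0.5582]
 [-0.2022  0.8656 -0.8941 -0.5499  1.8599 -0.1471]]
```

```bash
cat >> fitw.py <<'E'
import fit
print('joint')
oo=[(a,b,c,None) for a,b,c in fit.obs+fit.obs2]+[(i,a,b,E) for a,b in o]
for n in (3,4):
    g=lambda p:np.concatenate([proj(j,d2w(p,a)+[0,0,p[3] if len(p)>3 else 0],EE)-b for j,a,b,EE in oo])
    r=least_squares(g,[.557,-.044,.27,0][:n],x_scale=[.01]*n,loss='soft_l1'); print(r.x,np.degrees(r.x[2]),r.cost)
E
python3 fitw.py | sed -n '/joint/,$p'
```

```text
joint
[ 0.5575 -0.0446  0.2648] 15.173530985444199 37.86354345700799
[ 0.5576 -0.046   0.2627 -0.006 ] 15.052324584109249 26.85190527693332
```

```bash
echo "[0.558,-0.045,0.267]" > pose.json; python3 goal.py 32
```

```text
t 1.8667 pos [0.5189 0.0124 0.124 ] F [0.6793 0.3377 0.3146] open 0.05343804668385064 q [-0.1305 -0.2095  2.0067  0.0823  1.1741  0.4618]
shift cm [ 0.449  -0.9828 -5.2856] turn [-0.0038  0.0122 -0.0202]
tcp deck mm [-8.0333 65.6647 84.3552]
opening 0.053413481444294565
```

send_rows:
  series:
    - {"dx":0.2,"dy":-0.5,"dz":-1.5,"wx":0,"wy":0.006,"wz":-0.01,"fingers":109}
    - {"dx":0.2,"dy":-0.5,"dz":-1.5,"wx":0,"wy":0.006,"wz":-0.01,"fingers":109}
    - {"dx":0,"dy":0,"dz":-1.3,"wx":0,"wy":0,"wz":0,"fingers":109}
    - {"dx":0,"dy":0,"dz":0,"wx":0,"wy":0,"wz":0,"fingers":109}
    - {"dx":0,"dy":0,"dz":0,"wx":0,"wy":0,"wz":0,"fingers":109}

```text
t: 2.28
tool_pos: [0.5281, 0.0007, 0.09]
orientation: [2.764, 1.387, 0.28]
force: [-0.1, -1.3, 0.3]
opening: 0.053
```

```bash
python3 goal.py 32
```

```text
t 2.2833 pos [0.5281 0.0007 0.09  ] F [-0.0606 -1.287   0.2597] open 0.05300628299254037 q [-0.149  -0.1403  2.0113  0.0829  1.103   0.4602]
shift cm [-0.4685  0.1878 -1.8904] turn [-0.0028  0.0094  0.0026]
tcp deck mm [-8.2546 51.9528 49.9178]
opening 0.053413481444294565
```

send_rows:
  series:
    - {"dx":-0.4,"dy":0.15,"dz":-1.0,"wx":0,"wy":0.006,"wz":0,"fingers":109}
    - {"dx":0,"dy":0,"dz":-0.7,"wx":0,"wy":0,"wz":0,"fingers":109}
    - {"dx":0,"dy":0,"dz":0,"wx":0,"wy":0,"wz":0,"fingers":109}
    - {"dx":0,"dy":0,"dz":0,"wx":0,"wy":0,"wz":0,"fingers":109}

```text
t: 2.62
tool_pos: [0.5271, 0.0017, 0.0776]
orientation: [2.763, 1.386, 0.281]
force: [0.6, -0.1, -0.5]
opening: 0.0536
```

```bash
python3 goal.py 32;  python3 - <<'E'
from h import *
s=robot.read_state(); np.save('s2.npy',s,allow_pickle=True)
im=robot.read_camera('wrist')[:,:,::-1]; cv2.imwrite('pics/w2.png',im)
cv2.imwrite('pics/w2c.png',cv2.resize(im[140:340,180:460],None,fx=2.8,fy=2.8,interpolation=cv2.INTER_CUBIC))
im=robot.read_camera('scene')[:,:,::-1]; cv2.imwrite('pics/s2c.png',cv2.resize(im[130:290,230:420],None,fx=3.5,fy=3.5,interpolation=cv2.INTER_CUBIC))
E
python3 goal.py 32
```

```text
t 2.6167 pos [0.5271 0.0017 0.0776] F [ 0.6086 -0.1133 -0.4869] open 0.05356751275533946 q [-0.1465 -0.1281  2.0249  0.0825  1.076   0.4613]
shift cm [-0.3652  0.0886 -0.6456] turn [-0.0019  0.0103  0.0031]
tcp deck mm [-11.1396  53.1813  37.7872]
opening 0.053413481444294565
t 2.7167 pos [0.527  0.0017 0.0776] F [-1.1424 -0.0022 -0.523 ] open 0.053028917489219014 q [-0.1465 -0.1281  2.0249  0.0825  1.076   0.4613]
shift cm [-0.3635  0.0888 -0.644 ] turn [-0.0019  0.0103  0.0031]
tcp deck mm [-11.1594  53.184   37.7741]
opening 0.053413481444294565
```

View pics/w2c.png

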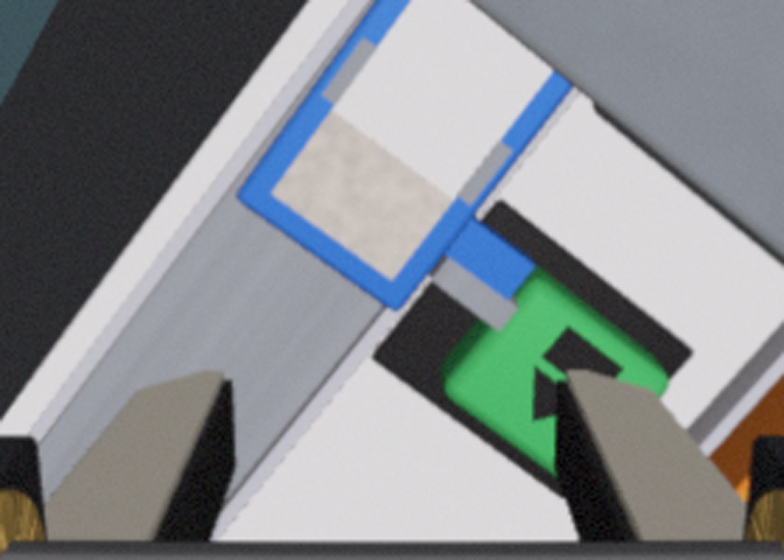

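View pics/s2c.png

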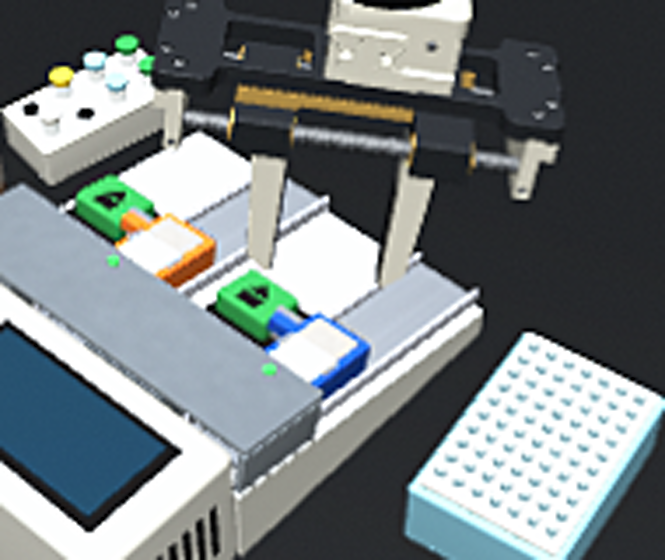

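```bash
cat > f2.py <<'E'
from h import *
s=np.load('s2.npy',allow_pickle=True).item(); i=robot.camera_info('wrist'); E=wristE(s,i)
w=[((0,98,20),(240,197)),((0,62,20),(397,308)),((22,48,18),(533,267)),((14,62,18),(445,250)),((-10,44,11),(446,385)),((20,8,11),(668,378))]
o=[(np.array(a)/1e3,np.array(b)/2.8-.32+[180,140]) for a,b in w]
f=lambda p:np.concatenate([proj(i,d2w(p,a)+[0,0,p[3] if len(p)>3 else 0],E)-b for a,b in o])
for x0 in ([.557,-.044,.27],[.557,-.044,.27,0]):
    r=least_squares(f,x0,x_scale=[.01]*len(x0),loss='soft_l1'); print(r.x); print(f(r.x).reshape(-1,2).T)
Et=np.linalg.inv(i['tool_from_camera'])
for y in(-.0267,.0267): print([(proj(i,np.array([x,y,0]),Et)-[180,140]+.32)*2.8 for x in(.0075,-.0075)])
E
python3 f2.py
```

```text
[ 0.5595 -0.0442  0.2948]
[[-3.2359  0.4329  0.5951 -0.0265 -1.2981  6.8377]
 [-0.7497  1.7815 -2.975  -0.4834  3.2326  0.3505]]
[ 0.559  -0.0464  0.2764 -0.0118]
[[ 1.4064  0.7132 -1.6774 -0.3381 -2.4646  0.924 ]
 [-0.3325  0.7242 -2.0533  0.0988  0.9676 -0.1208]]
[array([238.176 , 383.2038]), array([241.6068, 467.6965])]
[array([564.4719, 383.1143]), array([560.8463, 467.6199])]
```

```bash
cat > f3.py <<'E'
import fit
from fit import *
print('----')
for o in (obs,obs2,obs+obs2):
    f=lambda p:np.concatenate([proj(i,d2w(p,a)+[0,0,p[3]])-b for i,a,b in o])
    s=least_squares(f,[0.6,-0.1,0.25,0],loss='soft_l1',x_scale=[.01]*4); print(s.x,s.cost); print(f(s.x).reshape(-1,2).T)
E
python3 f3.py | sed -n '/----/,$p'
```

```text
----
[ 0.5553 -0.0452  0.2718  0.0015] 7.08786322140587
[[-1.9482  0.6791 -1.2278  0.8745 -0.5597 -0.215   1.0546  0.1184  0.2775
  -0.7068  1.1613 -0.6362  0.4321]
 [ 0.6668  0.1991 -0.044  -0.4769 -0.6933  1.2436 -1.6137 -0.8412  1.1436
   0.0577 -0.2774  0.6079 -0.0565]]
[ 0.5601 -0.044   0.2726 -0.002 ] 5.662047514695775
[[ 0.45    1.4572  0.1576 -0.4592  0.3322  0.3931 -2.1912  0.0094 -1.4729]
 [ 0.5983  0.1464  0.2972  0.3104 -0.5082 -0.7006 -2.372   0.5866  0.2279]]
[ 0.5564 -0.0468  0.271  -0.0069] 15.656025080265723
[[-1.2025  1.2877 -0.8921  1.075  -0.1687  0.2219  1.5797  0.1134  0.3159
  -0.246   1.759  -0.5609  0.6421  1.0736  2.2112  1.1481  0.6382  1.2345
   1.1796 -1.2039  0.5469 -1.0592]
 [ 0.2914 -0.1192 -0.2483 -0.6246 -0.9583  1.0894 -1.9349 -0.9387  1.1564
  -0.5792 -0.972   0.1363 -0.5864  0.5175  0.1294  0.3941  0.4578 -0.446
  -0.6937 -2.3758  0.7265  0.3164]]
```

```bash
echo "[0.559,-0.0447,0.273]" > pose.json; python3 goal.py 18
```

```text
t 2.7167 pos [0.527  0.0017 0.0776] F [-1.1424 -0.0022 -0.523 ] open 0.053028917489219014 q [-0.1465 -0.1281  2.0249  0.0825  1.076   0.4613]
shift cm [-0.0579  0.1635 -2.0227] turn [-0.0019  0.0103  0.0091]
tcp deck mm [-11.8729  53.2691  37.8999]
opening 0.053413481444294565
```

send_rows:
  series:
    - {"dx":-0.05,"dy":0.1,"dz":-0.5,"wx":0,"wy":0.01,"wz":0.009,"fingers":109}
    - {"dx":0,"dy":0.05,"dz":-0.5,"wx":0,"wy":0,"wz":0,"fingers":109}
    - {"dx":0,"dy":0,"dz":-0.5,"wx":0,"wy":0,"wz":0,"fingers":109}
    - {"dx":0,"dy":0,"dz":0,"wx":0,"wy":0,"wz":0,"fingers":109}
    - {"dx":0,"dy":0,"dz":0,"wx":0,"wy":0,"wz":0,"fingers":109}

```text
t: 3.13
tool_pos: [0.5268, 0.0035, 0.0615]
orientation: [2.762, 1.403, 0.267]
force: [-0.0, -0.5, 0.8]
opening: 0.0534
```

```bash
python3 goal.py 18;  python3 - <<'E'
from h import *
s=robot.read_state(); np.save('s3.npy',s,allow_pickle=True)
im=robot.read_camera('wrist')[:,:,::-1]; cv2.imwrite('pics/w3.png',im)
cv2.imwrite('pics/w3c.png',cv2.resize(im[140:340,180:460],None,fx=2.8,fy=2.8,interpolation=cv2.INTER_CUBIC))
im=robot.read_camera('scene')[:,:,::-1]; cv2.imwrite('pics/s3c.png',cv2.resize(im[150:280,240:390],None,fx=4.5,fy=4.5,interpolation=cv2.INTER_CUBIC))
E
python3 goal.py 18
```

```text
t 3.1333 pos [0.5268 0.0035 0.0615] F [-0.0333 -0.5451  0.8235] open 0.05341528337711539 q [-0.1428 -0.0955  2.0256  0.0831  1.0534  0.4526]
shift cm [-0.038  -0.0162 -0.418 ] turn [-0.0018 -0.0001 -0.0012]
tcp deck mm [-14.3705  55.0538  22.0449]
opening 0.053413481444294565
t 3.2333 pos [0.5268 0.0034 0.0617] F [-0.0298 -0.1574 -0.8981] open 0.053279233548350215 q [-0.1429 -0.0959  2.0257  0.0831  1.0537  0.4525]
shift cm [-0.0334 -0.0131 -0.4327] turn [-0.0018 -0.0001 -0.0012]
tcp deck mm [-14.397   55.0356  22.1992]
opening 0.053413481444294565
```

View pics/w3c.png

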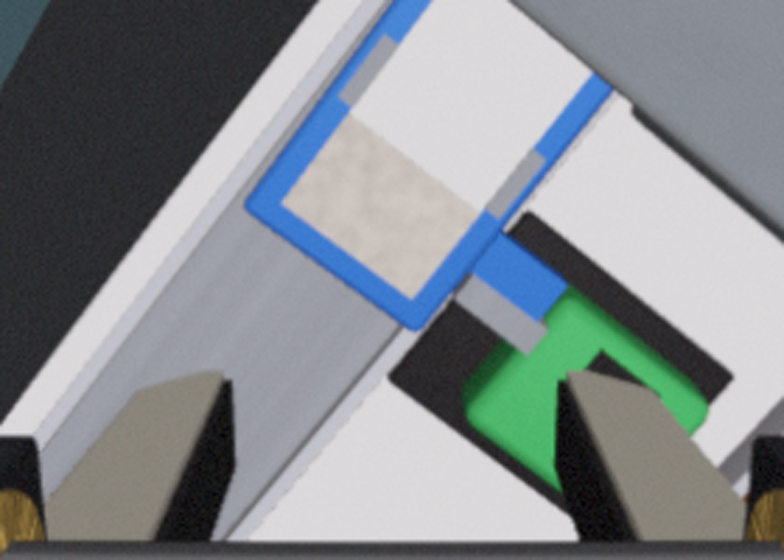

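View pics/s3c.png

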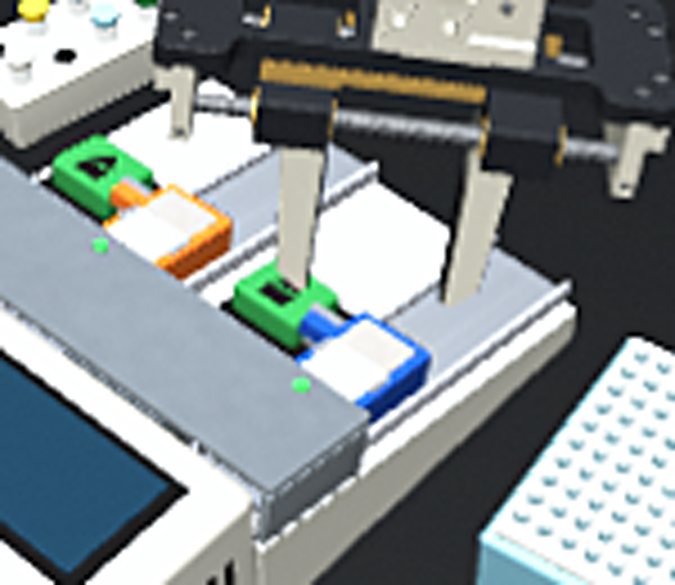

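send_rows:
  series:
    - {"dx":0.04,"dy":0,"dz":-0.3,"wx":0,"wy":0,"wz":0,"fingers":109}
    - {"dx":0.05,"dy":0.01,"dz":-0.3,"wx":0,"wy":0,"wz":0,"fingers":109}
    - {"dx":0.04,"dy":0.01,"dz":-0.3,"wx":0,"wy":0,"wz":0,"fingers":109}
    - {"dx":0,"dy":0,"dz":0,"wx":0,"wy":0,"wz":0,"fingers":109}

```text
t: 3.57
tool_pos: [0.5286, 0.0036, 0.0523]
orientation: [2.761, 1.403, 0.268]
force: [0.3, 0.1, -0.2]
opening: 0.0532
```

```bash
python3 goal.py 4;  python3 - <<'E'
from h import *
im=robot.read_camera('wrist')[:,:,::-1]; cv2.imwrite('pics/w4.png',im)
cv2.imwrite('pics/w4c.png',cv2.resize(im[140:340,180:460],None,fx=2.8,fy=2.8,interpolation=cv2.INTER_CUBIC))
E
python3 goal.py 4
```

```text
t 3.5667 pos [0.5286 0.0036 0.0523] F [ 0.3273  0.0771 -0.2005] open 0.053174281224731515 q [-0.142  -0.0778  2.0279  0.0839  1.0325  0.4515]
shift cm [ 0.0191  0.0404 -0.8771] turn [-0.0017  0.001  -0.0011]
tcp deck mm [-14.2656  54.663   12.6887]
opening 0.053413481444294565
t 3.6167 pos [0.5287 0.0035 0.0526] F [ 0.1325  0.2459 -0.0536] open 0.05350624497603696 q [-0.1421 -0.0781  2.0277  0.0839  1.0328  0.4515]
shift cm [ 0.0125  0.0436 -0.9007] turn [-0.0016  0.0011 -0.0011]
tcp deck mm [-14.1699  54.6133  12.9118]
opening 0.053413481444294565
```

View pics/w4c.png

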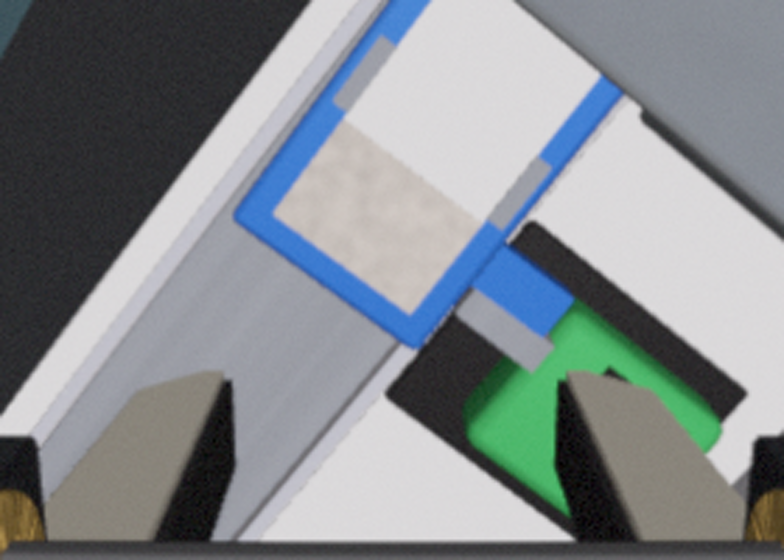

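send_rows:
  series:
    - {"dx":0.02,"dy":0.02,"dz":-0.3,"wx":0,"wy":0,"wz":0,"fingers":109}
    - {"dx":0.02,"dy":0.02,"dz":-0.3,"wx":0,"wy":0,"wz":0,"fingers":109}
    - {"dx":0,"dy":0,"dz":-0.25,"wx":0,"wy":0,"wz":0,"fingers":109}

```text
t: 3.87
tool_pos: [0.5304, 0.0039, 0.0449]
orientation: [2.76, 1.402, 0.272]
force: [-1.8, 1.4, 3.8]
opening: 0.053
```

```bash
python3 goal.py 3.5;  python3 - <<'E'
from h import *
im=robot.read_camera('wrist')[:,:,::-1]; cv2.imwrite('pics/w5.png',im)
cv2.imwrite('pics/w5c.png',cv2.resize(im[140:340,180:460],None,fx=2.8,fy=2.8,interpolation=cv2.INTER_CUBIC))
E
python3 goal.py 3.5
```

```text
t 3.8667 pos [0.5304 0.0039 0.0449] F [-1.7864  1.3816  3.7795] open 0.0530013870591151 q [-0.141  -0.064   2.0304  0.0849  1.0133  0.4508]
shift cm [-0.152   0.0131 -0.1822] turn [-0.0014  0.0037 -0.001 ]
tcp deck mm [-13.7767  54.4637   5.0458]
opening 0.053413481444294565
t 3.9167 pos [0.5303 0.0038 0.0445] F [0.6342 0.3832 2.8126] open 0.05328957329044686 q [-0.141  -0.0635  2.0307  0.0849  1.0127  0.4507]
shift cm [-0.1423  0.0141 -0.144 ] turn [-0.0014  0.0036 -0.001 ]
tcp deck mm [-13.9383  54.4803   4.6874]
opening 0.053413481444294565
```

View pics/w5c.png

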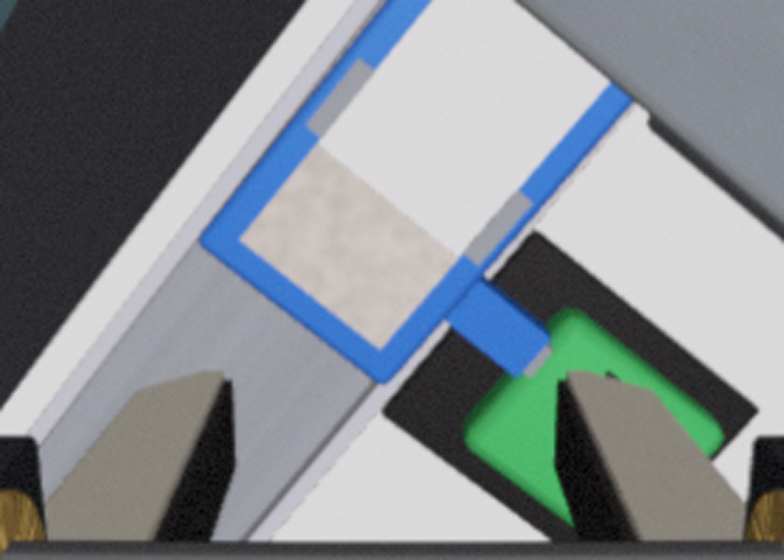

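The latch has let go; the carrier is on its way (front corner moved from (235,215) to (200,240)). I'll hold the press and let it arrive at the finger.

send_rows:
  series:
    - {"dx":0,"dy":0,"dz":-0.1,"wx":0,"wy":0,"wz":0,"fingers":109}
    - {"dx":0,"dy":0,"dz":-0.05,"wx":0,"wy":0,"wz":0,"fingers":109}
    - {"dx":0,"dy":0,"dz":0,"wx":0,"wy":0,"wz":0,"fingers":109}

```text
t: 4.17
tool_pos: [0.5305, 0.0039, 0.0432]
orientation: [2.759, 1.402, 0.272]
force: [-1.6, 0.7, 2.7]
opening: 0.0532
```

```bash
python3 goal.py 3.5;  python3 - <<'E'
from h import *
im=robot.read_camera('wrist')[:,:,::-1]; cv2.imwrite('pics/w6.png',im)
cv2.imwrite('pics/w6c.png',cv2.resize(im[140:340,180:460],None,fx=2.8,fy=2.8,interpolation=cv2.INTER_CUBIC))
im=robot.read_camera('scene')[:,:,::-1]; cv2.imwrite('pics/s6c.png',cv2.resize(im[150:280,240:390],None,fx=4.5,fy=4.5,interpolation=cv2.INTER_CUBIC))
E
python3 goal.py 3.5
```

```text
t 4.1667 pos [0.5305 0.0039 0.0432] F [-1.5769  0.7298  2.7486] open 0.05317493206624443 q [-0.1408 -0.0612  2.0311  0.085   1.0096  0.4501]
shift cm [-0.1634  0.0079 -0.0161] turn [-0.0013  0.0039 -0.0015]
tcp deck mm [-13.9429  54.4834   3.3892]
opening 0.053413481444294565
t 4.2667 pos [0.5305 0.0039 0.0433] F [-0.6816  0.0917  3.9058] open 0.05314037064955675 q [-0.1409 -0.0613  2.0312  0.085   1.0097  0.4501]
shift cm [-0.1635  0.0106 -0.0188] turn [-0.0013  0.0039 -0.0014]
tcp deck mm [-13.9445  54.4567   3.417 ]
opening 0.053413481444294565
```

View pics/w6c.png

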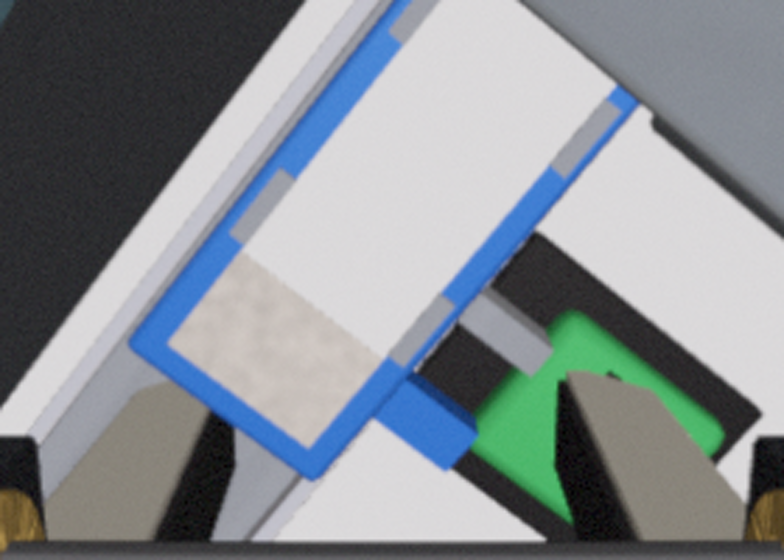

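View pics/s6c.png

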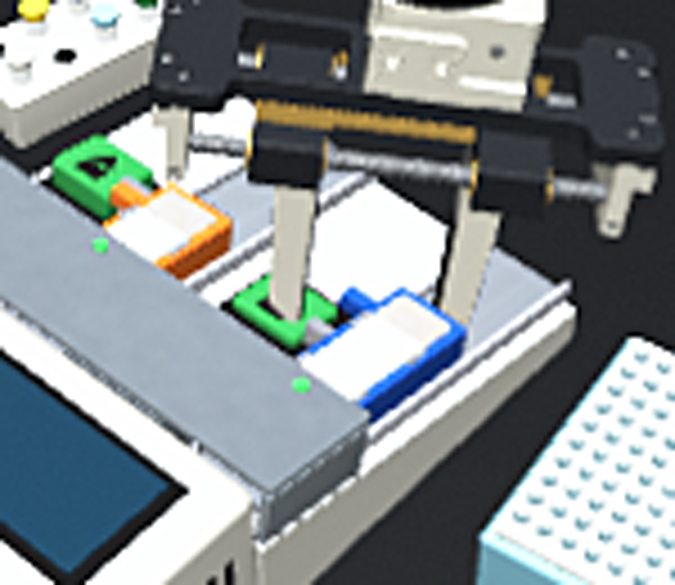

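The wrist view shows the carrier's front edge (133,343)–(313,478) against the left finger near (215,400). The lug has passed the key finger. I'll check that it's stationary and measure how far out it is.

Run:
```python
from h import *
s=robot.read_state(); i=robot.camera_info('wrist'); E=wristE(s,i)
im=robot.read_camera('wrist')[:,:,::-1]; old=cv2.imread('pics/w6.png')
d=cv2.absdiff(im[140:340,180:460],old[140:340,180:460]); print('diff mean/max',d.mean(),d.max())
px=[np.array(b)/2.8-.32+[180,140] for b in ((133,343),(313,478))]
p=[.559,-.0447,.273]
f=lambda v:np.concatenate([proj(i,d2w(p,np.array([-v[0],y+v[1],.02])),E)-b for y,b in zip((.098,.062),px)])
r=least_squares(f,[.02,0],x_scale=.01); print('out mm',r.x*1e3,r.fun,'t',robot.read_state()['t'])
```

```text
diff mean/max 1.7412857142857143 35
out mm [23.1449  0.7204] [-2.8707 -0.9352  2.9535  1.1479] t 4.3167
```

send_rows:
  series:
    - {"dx":0,"dy":0,"dz":0,"wx":0,"wy":0,"wz":0,"fingers":109}
    - {"dx":0,"dy":0,"dz":0,"wx":0,"wy":0,"wz":0,"fingers":109}
    - {"dx":0,"dy":0,"dz":0,"wx":0,"wy":0,"wz":0,"fingers":109}

```text
t: 4.57
tool_pos: [0.5305, 0.0039, 0.0433]
orientation: [2.759, 1.402, 0.272]
force: [-1.5, 0.2, 2.5]
opening: 0.0534
```

```bash
python3 goal.py 3.5
python3 - <<'E'
from h import *
im=robot.read_camera('wrist')[:,:,::-1]; cv2.imwrite('pics/w7.png',im)
cv2.imwrite('pics/w7c.png',cv2.resize(im[140:340,180:460],None,fx=2.8,fy=2.8,interpolation=cv2.INTER_CUBIC))
d=cv2.absdiff(im,cv2.imread('pics/w6.png'))[140:340,180:460]; print(d.mean(),d.max())
E
```

```text
t 4.5667 pos [0.5305 0.0039 0.0433] F [-1.4572  0.196   2.5147] open 0.053421699368887715 q [-0.1408 -0.0615  2.0312  0.085   1.0097  0.4501]
shift cm [-0.1619  0.008  -0.0255] turn [-0.0013  0.004  -0.0015]
tcp deck mm [-13.9413  54.4861   3.4836]
opening 0.053413481444294565
1.822654761904762 56
```

View pics/w7c.png

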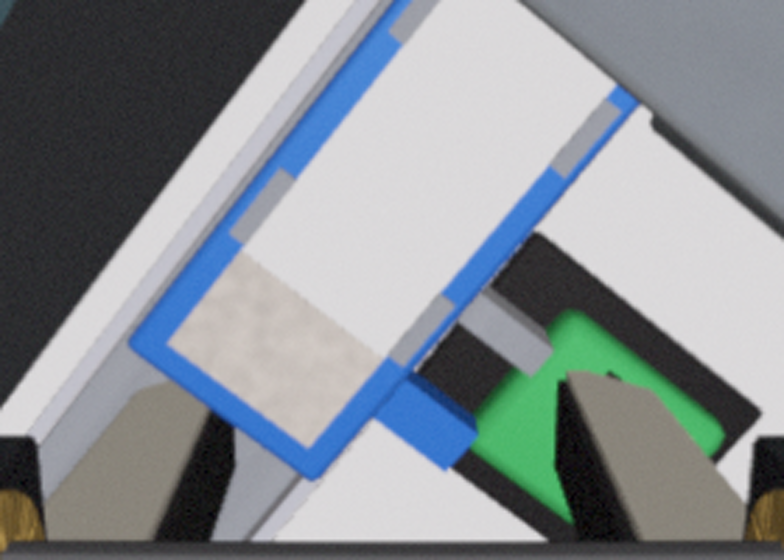

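The carrier hasn't moved since the last picture. It rests against the finger about 23 mm out, so I'll hand in.

```bash
python3 -c "
from plant import robot; print(robot.close_job())"
```

```text
the job is handed in; nothing more can be done
None
```

I pressed the left bay's green eject key with one fingertip, and the other finger, already placed across the track, stopped the blue carrier as it popped out. I handed the job in at about 4.6 s, still holding.

- **Carrier:** it rests against that finger about 23 mm out, against the 15 mm needed to be clear of its latch and the 60 mm at which it is lost. The wrist pictures just before hand-in showed it at rest, between its rails.
- **Force:** about 3 to 4 N at the wrist, in line with the key's spring plus the carrier leaning on the finger.
- **Rest of the bench:** the orange carrier and its key were untouched in the last scene picture, taken just after the pop.

**Camera disagreement:** the reader's position from the three cameras differed by up to 6 mm. Fitting height from the wrist picture alone put the reader 12 mm too low. The overhead and scene cameras each agreed with the stated height to 2 mm, so I used that. The key then let go about where the stated height puts it.

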